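# Put the hearing aid case on to charge

## Robot

A 7-joint arm with a two-finger parallel gripper is mounted at the origin on the work surface. World frame = base frame: x ahead of the robot, y to its left, z up, the work surface at z = 0. Lengths are in m, angles in rad, forces in N, time in s.
With the tool pointing down it reaches from about 0.4 to 0.85 m from the base axis. Payload 4.4 kg.
Tool frame: the origin (TCP) lies between the finger pads, 19 mm behind the fingertips; this is the grasp point; z points along the fingers, y is the line along which they close (so a half turn about z gives the same grasp; the last joint's range is limited). The gripper opens to 94 mm and grips with 3 to 60 N. Pads are 16 mm wide; open, the fingers measure 119 mm over their backs; the gripper's body (75 mm by 177 mm) begins 78 mm behind the grasp point.
Start: joints at [1.223, 0.628, 0.038, 1.517, -0.027, 0.996, -0.02], TCP at [0.181, -0.624, 0.224] pointing down, gripper open.
Joint ranges: [-3.06, 3.06], [-0.37, 2.12], [-1.25, 1.32], [0.18, 2.47], [-1.1, 4.24], [0.23, 1.98], [-2.94, 2.94]. Speed limits (rad/s): [2.57, 2.57, 3.14, 3.14, 3.14, 3.14, 3.14].

## Interface

Orientations are given as [roll, pitch, yaw] about the fixed x, y, z axes, in that order (R = Rz(yaw) Ry(pitch) Rx(roll)).
In Python, from bench import sense, eyes, workorder gives the robot as it stands.
- The arm moves only by the tool move_arm, never from a script. Its argument "moves" is a list of rows, each an object of numbers: "claw": the opening, from -1 (shut) to 1 (fully open); "dx", "dy", "dz": the shift along the tool's x, y, z in cm; "twist": the turn about the tool's z in degrees. A call has 1 to 20 rows; each row is the pose to reach, as a shift and turn from the pose commanded when the call began, along the tool's axes at that moment; what a row does not reach only later rows make up. A row lasts 1/10 s, in which the tool goes at most 50 mm and 8.59 degrees, less where a joint would pass 70% of its speed; a pose out of reach is approached as far as the arm can. A call with a gripper value outside its range is refused whole. The fingers move at their own pace and stop on an object; "newtons" is the grip in N (left out, the last holds). Time passes only in rows, so rows that repeat a pose let the fingers close. It gives the time, the measured TCP pose, the force, the opening and the grip force at its end, in the units of the state.
- sense(): the state, without advancing time (a new reading comes with each control period).
- eyes.read_camera(name): name is "scene" or "top" or "wrist"; returns the picture (480x640x3 uint8, red, green, blue); there is no depth.
- eyes.calibration(name): a dict with "intrinsics" (3x3 intrinsics, pixels), "rvec" (rotation vector, rad) and "tvec" (3), from world to camera coordinates, as OpenCV has them. Camera axes: x right, y down, z forward; pixel columns grow to the right and rows downward; lengths in m; the calibration is good to about 2 mm. A picture is of the moment at which its call begins: read the wrist's pose just before it. calibration takes no time and is no camera call; for the wrist camera it gives the pose at the moment of the call.
- workorder.hand_in(): hands the job in; it is judged then, once.
The state is a dict: "time_s": time; "qpos": joint angles; "qd": joint speeds; "effort": joint torques, N m; "tool_pos": TCP position; "ee_rot": TCP orientation; "wrist_force": force on the tool from outside, world axes, zero at the start; "ft_torque": the same for the moment, N m; "finger_gap": opening from 0.0 (shut) to 1.0 (fully open); "grip_force": force on a finger pad.
Only numpy, scipy, OpenCV 4.12 (cv2) and the standard library are available. Lean on these libraries where they do the work, as an engineer would, in place of code of your own. Each camera call takes 0.05 s, during which the arm holds its last target. There are 200 camera calls.

## Task

The dark red hearing aid case on the white tray is stuck behind the battery caddy, the ear drops and the cleaning spray. Move those three onto the black rubber mat, then set the case flat in the recess of the white charging dock, and only once it is in the dock stand the three back, each in the middle of the coaster of its own colour (caddy grey, ear drops orange, spray blue). Keep the three upright all along and do not disturb the green tray of domes.

Things in the scene. Friction and masses are not known exactly. Their poses are not given: they have to be found in the camera images.
- aid_case: hearing aid case: loose dark red box, rounded edges, 44 mm (its x) x 60 mm (its y) x 34 mm high, 110 g. Lies on the white tray (210 x 150 mm, floor 4 mm, rim 10 mm high) about 54 mm behind the middle one of the three, its y within 10 degrees of their row. Once they are gone, 30 mm or more is free before and behind it: grip it across its 44 mm. Origin: centre of underside; z up.
- battery_caddy: battery caddy: translucent grey round tube with a stack of coin cells inside and a black lid, 36 mm across (lid 37 mm), 100 mm tall, about 120 g. Loose, upright on its coaster. Origin: centre of its underside; z up. Next one is 62 mm away: grip with the fingers closing across the row, TCP about 60 mm above its underside (none is over 104 mm tall).
- ear_drops: ear drops: brown bottle with paper label and orange cap, 36 mm across and straight up to 78 mm, narrow cap (23 mm) above, 104 mm tall, about 90 g. Loose, upright on its coaster. Origin: centre of its underside; z up. Next one is 62 mm away: grip with the fingers closing across the row, TCP about 60 mm above its underside (none is over 104 mm tall).
- cleaning_spray: cleaning spray: blue can with a white band and a white cap (30 mm across), 36 mm across and straight up to 84 mm, 102 mm tall, about 100 g. Loose, upright on its coaster. Origin: centre of its underside; z up. Next one is 62 mm away: grip with the fingers closing across the row, TCP about 60 mm above its underside (none is over 104 mm tall).
- coaster_grey: grey flat round coaster, 54 mm across, 3 mm thick, fixed; home of the battery caddy, which starts on it so only a coloured edge shows. Origin: centre of its underside, 4 mm above the table (top at 7 mm); z up. The three coasters form a row in the front half of a white tray, 62 mm apart, order varies, row within 13 degrees of the y axis.
- coaster_orange: orange flat round coaster, 54 mm across, 3 mm thick, fixed; home of the ear drops, which starts on it so only a coloured edge shows. Origin: centre of its underside, 4 mm above the table (top at 7 mm); z up. The three coasters form a row in the front half of a white tray, 62 mm apart, order varies, row within 13 degrees of the y axis.
- coaster_blue: blue flat round coaster, 54 mm across, 3 mm thick, fixed; home of the cleaning spray, which starts on it so only a coloured edge shows. Origin: centre of its underside, 4 mm above the table (top at 7 mm); z up. The three coasters form a row in the front half of a white tray, 62 mm apart, order varies, row within 13 degrees of the y axis.
- dock: white charging dock, fixed, 92 mm (x) x 150 mm (y), 20 mm high. Recess with dark floor 20 mm above the table, 58 mm (x) x 74 mm (y) inside, rim 8 mm wide, 6 mm high; the case lies in it with its y along the dock's y, either way round. A green button at y = +68 mm, 27 mm high, is not needed. Origin: on the table under the recess centre; z up. Left or right of the tray, turned up to 20 degrees.
- side_mat: side area: black rubber mat, fixed, 200 mm (its x) x 150 mm (its y), 3 mm thick; room for the three in a row along x, 65 mm apart. Origin: centre of its underside, on the table; z up. On the other side from the dock, turned up to 9 degrees.
- dome_tray: bystander: small green silicone tray of hearing aid domes, 60 (x) x 85 (y) x 13 mm high, loose, in front of the white tray, near the robot. Leave it alone. Origin: centre of its underside; z up.

How it is judged:
On the way, in this order (a step that is already met when the one before it is completed fails the run):
1. battery caddy, ear drops and cleaning spray all stand upright on the black mat, released (x of battery_caddy in the frame of side_mat between -0.1 and 0.1 m and y of battery_caddy in the frame of side_mat between -0.075 and 0.075 m and z of battery_caddy in the frame of side_mat between 0 and 0.006 m and angle between each of battery_caddy, ear_drops, cleaning_spray's own z axis and vertical below 0.12 rad and linear speed of each of battery_caddy, ear_drops, cleaning_spray below 0.02 m/s and contact force between the fingers and battery_caddy below 0.1 N and x of ear_drops in the frame of side_mat between -0.1 and 0.1 m and y of ear_drops in the frame of side_mat between -0.075 and 0.075 m and z of ear_drops in the frame of side_mat between 0 and 0.006 m and contact force between the fingers and ear_drops below 0.1 N and x of cleaning_spray in the frame of side_mat between -0.1 and 0.1 m and y of cleaning_spray in the frame of side_mat between -0.075 and 0.075 m and z of cleaning_spray in the frame of side_mat between 0 and 0.006 m and contact force between the fingers and cleaning_spray below 0.1 N), for 0.2 s.
2. the case lies flat in the dock's recess, released, while the three still stand on the mat (all of step 1 and horizontal distance between aid_case and dock below 0.012 m and z of aid_case in the frame of dock between 0.0165 and 0.0235 m and angle between aid_case's own z axis and vertical below 0.08 rad and angle between the y axis of aid_case and the y axis of dock, either way round below 0.4 rad and linear speed of aid_case below 0.02 m/s and contact force between the fingers and aid_case below 0.1 N), for 0.2 s.
At the end, for the whole second after the job is handed in: The case lies flat in the dock's recess (centre within 12 mm, on the recess floor, long side along the recess), and the caddy, drops and spray each stand upright on the coaster of their own colour (grey, orange, blue), within 13 mm of its centre; all released and at rest (horizontal distance between aid_case and dock below 0.012 m and z of aid_case in the frame of dock between 0.0165 and 0.0235 m and angle between aid_case's own z axis and vertical below 0.08 rad and angle between the y axis of aid_case and the y axis of dock, either way round below 0.4 rad and linear speed of each of aid_case, battery_caddy, ear_drops, cleaning_spray below 0.02 m/s and contact force between the fingers and aid_case below 0.1 N and horizontal distance between battery_caddy and coaster_grey below 0.013 m and z of battery_caddy in the frame of coaster_grey between 0 and 0.006 m and angle between each of battery_caddy, ear_drops, cleaning_spray's own z axis and vertical below 0.12 rad and contact force between the fingers and battery_caddy below 0.1 N and horizontal distance between ear_drops and coaster_orange below 0.013 m and z of ear_drops in the frame of coaster_orange between 0 and 0.006 m and contact force between the fingers and ear_drops below 0.1 N and horizontal distance between cleaning_spray and coaster_blue below 0.013 m and z of cleaning_spray in the frame of coaster_blue between 0 and 0.006 m and contact force between the fingers and cleaning_spray below 0.1 N); the robot touches nothing.
It fails at once if the green dome tray is shifted by more than 20 mm or tipped (distance of dome_tray from where it was at the start of the episode above 0.02 m or angle between dome_tray's own z axis and vertical above 0.3 rad).
It fails at once if one of the three is tipped over (more than about 35 degrees) (angle between any of battery_caddy, ear_drops, cleaning_spray's own z axis and vertical above 0.6 rad).
It also fails if it takes over 141 s, if anything falls off the work surface, if the arm or the gripper's body presses on something with over 40 N, if the wrist force passes 120 N, or if a joint passes its speed limit or range.

## Working session

There is one attempt and no reset: what is moved stays moved. The work goes in short steps, Python scripts to look and compute and a tool call to move; the robot and the scene stay as the last step left them, time stands still between calls to the robot, and variables do not carry over. Pictures are saved under pics/ and viewed, at most 14 in all, crops included, and the job is handed in when it is done.

Besides the shell and the picture viewer there is one more tool, called after "Emit:" in YAML: its name, and indented under it one key for each argument. move_arm: Moves the arm, as the interface text tells. Its arguments: {"type":"object","properties":{"moves":{"type":"array"},"newtons":{"type":"number"}},"required":["moves"]}

```bash
ls; mkdir -p pics; python3 - <<'E'
from bench import sense, eyes
import cv2
s=sense();print(s)
for n in("top","scene"):
    cv2.imwrite(f"pics/{n}0.png",eyes.read_camera(n)[:,:,::-1]);print(n,eyes.calibration(n))
E
```

```text
pics
{'time_s': 0.0, 'qpos': array([ 1.22319953,  0.62933397,  0.0384564 ,  1.51836186, -0.02696941,
        0.99631204, -0.0200149 ]), 'qd': array([-0.00026497,  0.00108247,  0.00166724, -0.0008152 , -0.00015007,
       -0.00064615, -0.00111739]), 'effort': array([-4.61393374e-04, -5.49723101e+01,  1.14395890e+00, -1.86631143e+01,
       -5.20294625e-02,  2.35059386e-02,  1.51830577e-04]), 'tool_pos': array([ 0.18058654, -0.6237459 ,  0.22336423]), 'ee_rot': array([-3.13969664e+00,  5.85676630e-05,  2.81787058e-01]), 'wrist_force': array([-0.66863475, -0.31304007,  1.00386312]), 'ft_torque': array([ 0.02766102,  0.01769159, -0.01035541]), 'grip_force': 0.0, 'finger_gap': 0.9984652213065022}
top {'intrinsics': array([[449.50663071,   0.        , 320.77134227],
       [  0.        , 449.50663071, 235.47351007],
       [  0.        ,   0.        ,   1.        ]]), 'rvec': array([ 2.14249345, -2.15185187,  0.22270446]), 'tvec': array([-0.00487114,  0.50244797,  0.67951294])}
scene {'intrinsics': array([[509.45895562,   0.        , 323.32051537],
       [  0.        , 509.45895562, 240.05614043],
       [  0.        ,   0.        ,   1.        ]]), 'rvec': array([ 1.66582907,  1.75021842, -0.81126183]), 'tvec': array([ 0.02295751, -0.28808211,  1.44155002])}
```

View pics/top0.png

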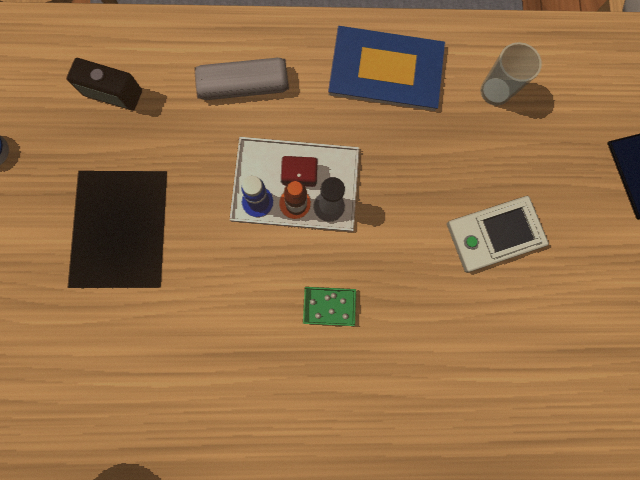

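View pics/scene0.png

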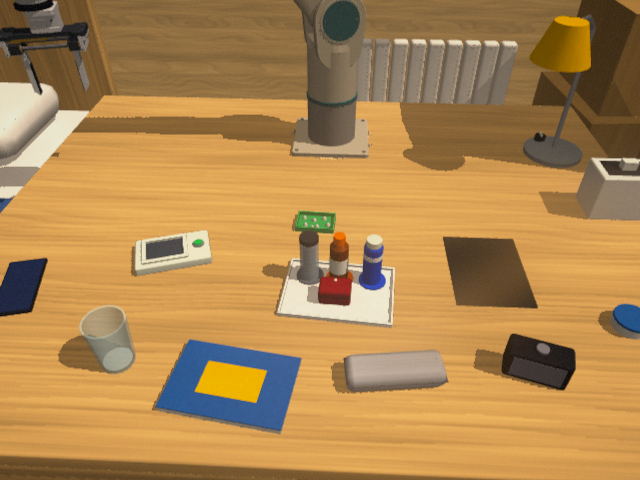

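The top view (up = +x, left = +y) shows the mat at about (118,230) and the dock at (500,235), with its button at (472,242). The spray cap is at (252,186), the drops cap at (295,188), the caddy lid at (332,188) and the red case at (299,171). The dome tray is at (330,307). The scene view agrees.

```bash
cat > h.py <<'E'
import numpy as np, cv2
from bench import sense, eyes
def cam(n):
    c=eyes.calibration(n);R=cv2.Rodrigues(np.array(c["rvec"]))[0];return c["intrinsics"],R,np.array(c["tvec"]).ravel()
def ray(n,px,z,c=None):
    K,R,t=c or cam(n);px=np.atleast_2d(px).astype(float)
    d=np.c_[px,np.ones(len(px))]@np.linalg.inv(K).T@R;o=-R.T@t
    return (o+d*((z-o[2])/d[:,2])[:,None])[:,:2]
def mask(im,lo,hi,box):
    h=cv2.cvtColor(im,cv2.COLOR_RGB2HSV);m=cv2.inRange(h,np.array(lo),np.array(hi));k=np.zeros_like(m);x0,y0,x1,y1=box;k[y0:y1,x0:x1]=m[y0:y1,x0:x1];return k
def big(m):
    return max(cv2.findContours(m,cv2.RETR_EXTERNAL,cv2.CHAIN_APPROX_NONE)[0],key=cv2.contourArea)[:,0,:]
def rect(p):
    (c,s,a)=cv2.minAreaRect((p*1000).astype(np.float32));return np.round(c,1),np.round(s,1),round(a,1)
E
python3 - <<'E'
from h import *
im=cv2.imread("pics/top0.png")[:,:,::-1].copy();sc=cv2.imread("pics/scene0.png")[:,:,::-1].copy()
K,R,t=cam("top");print("cam",-R.T@t, "scene",-cam("scene")[1].T@cam("scene")[2])
for nm,lo,hi,box,z in [("mat",(0,0,0),(180,255,45),(55,155,180,300),.003),("recess",(0,0,0),(180,255,80),(470,200,545,265),.02),("dock",(0,0,130),(180,70,255),(440,190,555,280),.02),("tray",(0,0,130),(180,70,255),(220,130,365,240),.010),("dome",(45,80,40),(85,255,255),(290,280,365,335),.013)]:
    c=big(mask(im,lo,hi,box));print(nm,rect(ray("top",c,z)))
c=big(mask(im,(45,80,40),(85,255,255),(460,230,485,252)));print("button",ray("top",c.mean(0),.027))
for lo,hi in [((0,120,30),(6,255,255)),((174,120,30),(180,255,255))]:
    m=mask(im,lo,hi,(270,145,330,190));print("case n",(m>0).sum(), rect(ray("top",big(m),.034+.004)) if m.any() else 0)
for nm,lo,hi,box,z in [("spraycap",(0,0,110),(180,90,255),(238,172,266,196),.109),("dropcap",(0,170,100),(16,255,255),(284,178,305,198),.111),("lid",(0,0,0),(180,255,60),(315,172,348,202),.107)]:
    c=big(mask(im,lo,hi,box));e=cv2.minEnclosingCircle(c);print(nm,e,ray("top",e[0],z))
cv2.imwrite("pics/crop0.png",cv2.resize(im[130:240,220:365],None,fx=5,fy=5,interpolation=2))
E
```

```text
cam [0.37876053 0.01830646 0.75526211] scene [1.28802015 0.03666887 0.7079861 ]
mat (array([523.3, 331.3]), array([148. , 198.2]), 89.9)
recess (array([ 517.3, -325.2]), array([58., 72.]), 17.8)
dock (array([ 511.1, -307. ]), array([ 90.1, 148.5]), 17.9)
tray (array([600.3,  35.2]), array([209.7, 149. ]), 85.0)
dome (array([391.1, -21.2]), array([84.3, 59.4]), 86.9)
button [[ 0.49515503 -0.25784351]]
case n 868 (array([615.4,  28.1]), array([56.6, 45. ]), 89.7)
case n 0 0
spraycap ((251.5, 183.5), 17.7342472076416) [[0.56934646 0.09742402]]
dropcap ((294.5, 188.5), 7.905794143676758) [[0.56127365 0.03372242]]
lid ((334.0, 190.0), 13.601571083068848) [[ 0.56023473 -0.02505502]]
```

View pics/crop0.png

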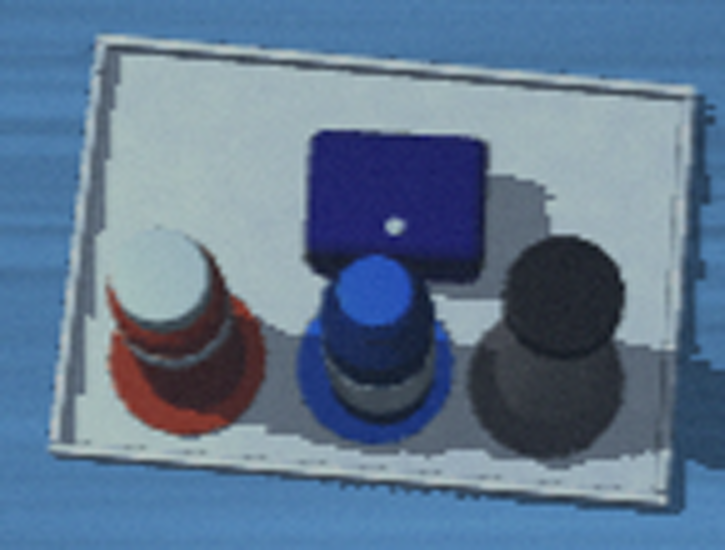

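Crop (red and blue swapped in it): the cap centres in full-image pixels are spray (252.4,185.8), drops (294.8,187.8) and lid (332.8,188.2). The coaster centres, estimated from their edges, are blue (257.4,201.4), orange (295.2,203.4) and grey (329.4,206.2).

```bash
python3 - <<'E'
from h import *
sc=cv2.imread("pics/scene0.png")
print("caps",[ray("top",p,z).round(4) for p,z in(((252.4,185.8),.109),((294.8,187.8),.111),((332.8,188.2),.107))])
print("coast",[ray("top",p,.007).round(4) for p in((257.4,201.4),(295.2,203.4),(329.4,206.2))])
cv2.imwrite("pics/scrop0.png",cv2.resize(sc[220:330,270:405],None,fx=5,fy=5,interpolation=2))
E
```

```text
caps [array([[0.5658, 0.096 ]]), array([[0.5623, 0.0333]]), array([[ 0.563 , -0.0233]])]
coast [array([[0.5679, 0.0993]]), array([[0.5644, 0.0349]]), array([[ 0.5596, -0.0235]])]
```

View pics/scrop0.png

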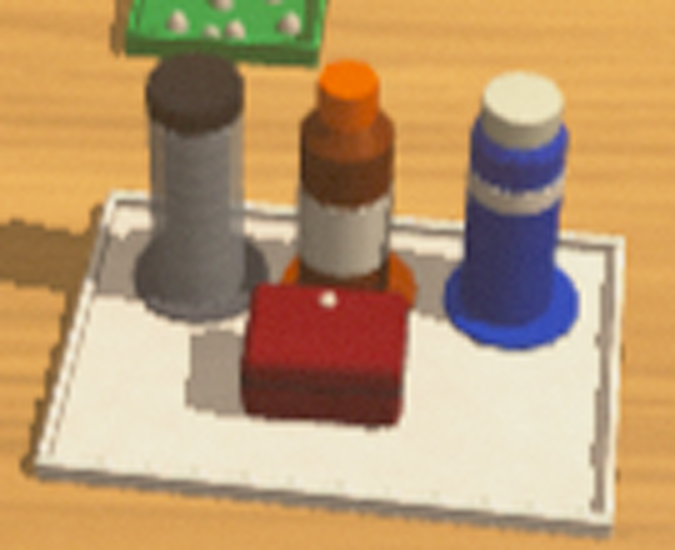

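Calibrated row: blue (.568,.0975), orange (.564,.036), grey (.560,-.0255), running about 4.6° from y. The scene view confirms that all three stand on their coasters. I'll go above the spray first.

Emit:
move_arm:
  moves:
    - {"dx":28,"dy":-29,"dz":1,"twist":-35,"claw":0.4}
    - {"dx":28,"dy":-29,"dz":1,"twist":-35,"claw":0.4}
    - {"dx":28,"dy":-29,"dz":1,"twist":-35,"claw":0.4}
    - {"dx":28,"dy":-29,"dz":1,"twist":-35,"claw":0.4}
    - {"dx":28,"dy":-29,"dz":1,"twist":-35,"claw":0.4}
    - {"dx":28,"dy":-29,"dz":1,"twist":-35,"claw":0.4}
    - {"dx":28,"dy":-29,"dz":1,"twist":-35,"claw":0.4}
    - {"dx":57.3,"dy":-58.5,"dz":2.3,"twist":-69.3,"claw":0.4}
    - {"dx":57.3,"dy":-58.5,"dz":2.3,"twist":-69.3,"claw":0.4}
    - {"dx":57.3,"dy":-58.5,"dz":2.3,"twist":-69.3,"claw":0.4}
    - {"dx":57.3,"dy":-58.5,"dz":2.3,"twist":-69.3,"claw":0.4}
    - {"dx":57.3,"dy":-58.5,"dz":2.3,"twist":-69.3,"claw":0.4}
    - {"dx":57.3,"dy":-58.5,"dz":2.3,"twist":-69.3,"claw":0.4}
    - {"dx":57.3,"dy":-58.5,"dz":2.3,"twist":-69.3,"claw":0.4}
    - {"dx":57.3,"dy":-58.5,"dz":2.3,"twist":-69.3,"claw":0.4}
    - {"dx":57.3,"dy":-58.5,"dz":2.3,"twist":-69.3,"claw":0.4}
    - {"dx":57.3,"dy":-58.5,"dz":2.3,"twist":-69.3,"claw":0.4}
    - {"dx":57.3,"dy":-58.5,"dz":2.3,"twist":-69.3,"claw":0.4}
  newtons: 12

```text
time_s: 1.9
tool_pos: [0.5691, 0.1011, 0.2007]
ee_rot: [-3.141, -0.002, 1.497]
wrist_force: [0.3, 0.3, 0.1]
finger_gap: 0.7
grip_force: 0.0
```

```bash
python3 - <<'E'
from h import *
s=sense();print(s["tool_pos"],s["ee_rot"],s["qpos"].round(2))
print(cam("wrist")[0].round(0).tolist(), (-cam("wrist")[1].T@cam("wrist")[2]).round(4))
cv2.imwrite("pics/w1.png",eyes.read_camera("wrist")[:,:,::-1])
K,R,t=cam("wrist")
for p in([.568,.0975,.109],[.564,.036,.111],[.56,-.0255,.107]):
    q=K@(R@np.array(p)+t);print((q/q[2])[:2])
E
```

```text
[0.56905372 0.1011336  0.20071626] [-3.14148662e+00 -2.34587919e-03  1.49677586e+00] [-0.01  0.57 -0.33  1.74  0.23  0.87 -0.52]
[[372.0, 0.0, 312.0], [0.0, 372.0, 240.0], [0.0, 0.0, 1.0]] [0.5736 0.1748 0.3621]
[313.91032092 250.71533939]
[314.85725114 330.84239927]
[315.66230754 398.26680906]
```

View pics/w1.png

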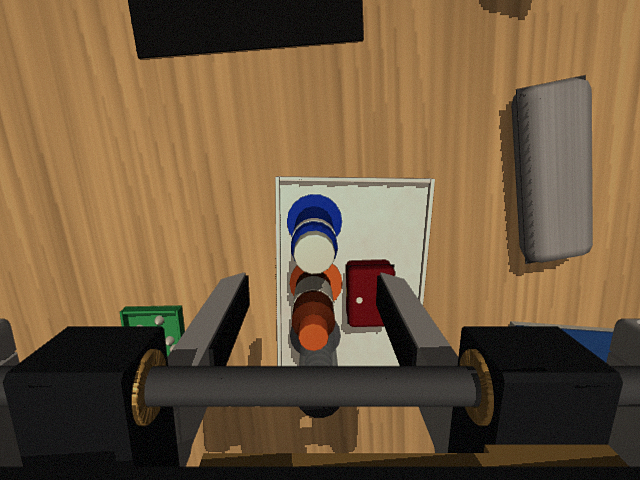

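Wrist view: the spray cap is at (315,251) and the drops cap at (313,332). Both are within 2 px of prediction. I'll descend and grip.

Emit:
move_arm:
  moves:
    - {"dx":-0.4,"dy":-0.1,"dz":3,"claw":0.4}
    - {"dx":-0.4,"dy":-0.1,"dz":6,"claw":0.4}
    - {"dx":-0.4,"dy":-0.1,"dz":9,"claw":0.4}
    - {"dx":-0.4,"dy":-0.1,"dz":11,"claw":0.4}
    - {"dx":-0.4,"dy":-0.1,"dz":12.5,"claw":0.4}
    - {"dx":-0.4,"dy":-0.1,"dz":13.4,"claw":0.4}
    - {"dx":-0.4,"dy":-0.1,"dz":13.4,"claw":0.4}
    - {"dx":-0.4,"dy":-0.1,"dz":13.4,"claw":-1}
    - {"dx":-0.4,"dy":-0.1,"dz":13.4,"claw":-1}
    - {"dx":-0.4,"dy":-0.1,"dz":13.4,"claw":-1}
    - {"dx":-0.4,"dy":-0.1,"dz":13.4,"claw":-1}
    - {"dx":-0.4,"dy":-0.1,"dz":13.4,"claw":-1}
    - {"dx":-0.4,"dy":-0.1,"dz":13.4,"claw":-1}
    - {"dx":-0.4,"dy":-0.1,"dz":13.4,"claw":-1}
    - {"dx":-0.4,"dy":-0.1,"dz":13.4,"claw":-1}
  newtons: 15

```text
validation failed for argument at $.mo...
```

The call was refused, and the one difference from the first call is the missing "twist" key. I'll include all keys.

Emit:
move_arm:
  moves:
    - {"dx":-0.4,"dy":-0.1,"dz":3,"twist":0,"claw":0.4}
    - {"dx":-0.4,"dy":-0.1,"dz":6,"twist":0,"claw":0.4}
    - {"dx":-0.4,"dy":-0.1,"dz":9,"twist":0,"claw":0.4}
    - {"dx":-0.4,"dy":-0.1,"dz":11,"twist":0,"claw":0.4}
    - {"dx":-0.4,"dy":-0.1,"dz":12.5,"twist":0,"claw":0.4}
    - {"dx":-0.4,"dy":-0.1,"dz":13.4,"twist":0,"claw":0.4}
    - {"dx":-0.4,"dy":-0.1,"dz":13.4,"twist":0,"claw":0.4}
    - {"dx":-0.4,"dy":-0.1,"dz":13.4,"twist":0,"claw":-1}
    - {"dx":-0.4,"dy":-0.1,"dz":13.4,"twist":0,"claw":-1}
    - {"dx":-0.4,"dy":-0.1,"dz":13.4,"twist":0,"claw":-1}
    - {"dx":-0.4,"dy":-0.1,"dz":13.4,"twist":0,"claw":-1}
    - {"dx":-0.4,"dy":-0.1,"dz":13.4,"twist":0,"claw":-1}
    - {"dx":-0.4,"dy":-0.1,"dz":13.4,"twist":0,"claw":-1}
    - {"dx":-0.4,"dy":-0.1,"dz":13.4,"twist":0,"claw":-1}
  newtons: 15

```text
time_s: 3.35
tool_pos: [0.5679, 0.0931, 0.0679]
ee_rot: [3.14, -0.0, 1.491]
wrist_force: [-0.3, 0.0, 6.5]
finger_gap: 0.38
grip_force: 15.0
```

Emit:
move_arm:
  moves:
    - {"dx":0,"dy":0,"dz":-1,"twist":0,"claw":-1}
    - {"dx":0,"dy":0,"dz":-3,"twist":0,"claw":-1}
    - {"dx":0,"dy":0,"dz":-6,"twist":0,"claw":-1}
    - {"dx":0,"dy":0,"dz":-8.5,"twist":0,"claw":-1}
    - {"dx":0,"dy":0,"dz":-10,"twist":0,"claw":-1}
    - {"dx":2,"dy":0.1,"dz":-10.5,"twist":0,"claw":-1}
    - {"dx":5,"dy":0.3,"dz":-10.5,"twist":0,"claw":-1}
    - {"dx":8,"dy":0.5,"dz":-10.5,"twist":0,"claw":-1}
    - {"dx":11,"dy":0.7,"dz":-10.5,"twist":0,"claw":-1}
    - {"dx":14,"dy":0.9,"dz":-10,"twist":0,"claw":-1}
    - {"dx":17,"dy":1.1,"dz":-8,"twist":0,"claw":-1}
    - {"dx":18.5,"dy":1.2,"dz":-6,"twist":0,"claw":-1}
    - {"dx":19,"dy":1.2,"dz":-4,"twist":0,"claw":-1}
    - {"dx":19,"dy":1.2,"dz":-2,"twist":0,"claw":-1}
    - {"dx":19,"dy":1.2,"dz":-1,"twist":0,"claw":-1}
    - {"dx":19,"dy":1.2,"dz":-0.3,"twist":0,"claw":-1}
    - {"dx":19,"dy":1.2,"dz":0.1,"twist":0,"claw":-1}
    - {"dx":19,"dy":1.2,"dz":0.3,"twist":0,"claw":-1}
    - {"dx":19,"dy":1.2,"dz":0.3,"twist":0,"claw":-1}
    - {"dx":19,"dy":1.2,"dz":0.3,"twist":0,"claw":-1}
  newtons: 15

```text
time_s: 5.35
tool_pos: [0.5947, 0.2815, 0.065]
ee_rot: [3.141, -0.001, 1.491]
wrist_force: [-1.0, -0.5, -1.1]
finger_gap: 0.379
grip_force: 15.0
```

Emit:
move_arm:
  moves:
    - {"dx":0,"dy":0,"dz":0.1,"twist":0,"claw":-1}
    - {"dx":0,"dy":0,"dz":0.1,"twist":0,"claw":0.3}
    - {"dx":0,"dy":0,"dz":0.1,"twist":0,"claw":0.3}
    - {"dx":0,"dy":0,"dz":0.1,"twist":0,"claw":0.3}
    - {"dx":0,"dy":0,"dz":0.1,"twist":0,"claw":0.3}
    - {"dx":0,"dy":0,"dz":-2,"twist":0,"claw":0.3}
    - {"dx":0,"dy":0,"dz":-6,"twist":0,"claw":0.3}
    - {"dx":0,"dy":0,"dz":-10,"twist":0,"claw":0.3}
    - {"dx":-5,"dy":-0.3,"dz":-13,"twist":0,"claw":0.3}
    - {"dx":-10,"dy":-0.5,"dz":-13,"twist":0,"claw":0.3}
    - {"dx":-15,"dy":-0.7,"dz":-13,"twist":0,"claw":0.3}
    - {"dx":-20,"dy":-0.9,"dz":-13,"twist":0,"claw":0.3}
    - {"dx":-23,"dy":-1.0,"dz":-13,"twist":0,"claw":0.3}
    - {"dx":-24.7,"dy":-1.1,"dz":-13,"twist":0,"claw":0.3}
    - {"dx":-24.7,"dy":-1.1,"dz":-13,"twist":0,"claw":0.3}
    - {"dx":-24.7,"dy":-1.1,"dz":-13,"twist":0,"claw":0.3}
  newtons: 15

```text
time_s: 6.95
tool_pos: [0.5639, 0.0371, 0.1945]
ee_rot: [3.141, -0.001, 1.491]
wrist_force: [-0.9, 0.5, -0.4]
finger_gap: 0.65
grip_force: 0.0
```

```bash
python3 - <<'E'
from h import *
s=sense();print(s["tool_pos"],s["ee_rot"])
cv2.imwrite("pics/w2.png",eyes.read_camera("wrist")[:,:,::-1]);im=eyes.read_camera("top");cv2.imwrite("pics/top2.png",im[:,:,::-1])
w=eyes.read_camera("wrist");c=cam("wrist")
m=mask(w,(105,150,60),(130,255,255),(230,100,400,400));n,l,st,ce=cv2.connectedComponentsWithStats(m)
for i in range(1,n):
    if st[i,4]>100:
        p=ray("wrist",big((l==i).astype(np.uint8)),.007,c);print(st[i],cv2.minEnclosingCircle((p*1000).astype(np.float32)))
K,R,t=c
for p in([.564,.036,.111],[.56,-.0255,.107]):
    q=K@(R@np.array(p)+t);print((q/q[2])[:2])
E
```

```text
[0.5639034  0.03709491 0.1945125 ] [ 3.14105752e+00 -1.13694667e-03  1.49148326e+00]
[ 286  126   58   59 2689] ((569.2578125, 100.49956512451172), 26.626605987548828)
[314.38208388 256.81804543]
[315.2443989  334.76516314]
```

View pics/w2.png

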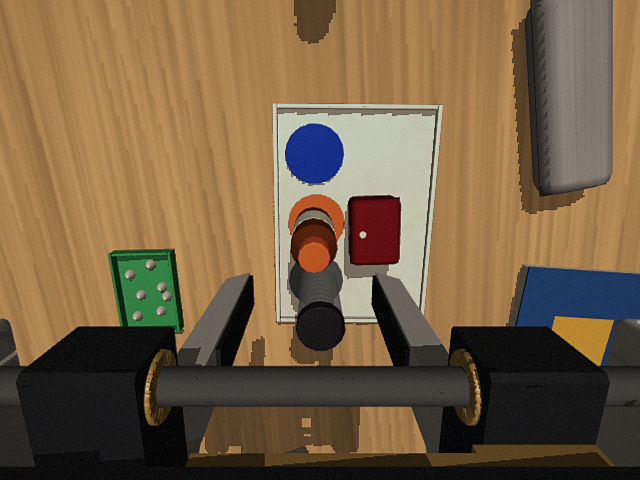

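The blue coaster is now bare at (315,153), which puts it at (.569,.1005). The drops cap is at (314,257), right under the TCP, and the lid is at (320,327). I'll descend on the drops, grip and lift.

Emit:
move_arm:
  moves:
    - {"dx":0,"dy":0,"dz":4,"twist":0,"claw":0.3}
    - {"dx":0,"dy":0,"dz":8,"twist":0,"claw":0.3}
    - {"dx":0,"dy":0,"dz":11,"twist":0,"claw":0.3}
    - {"dx":0,"dy":0,"dz":12.2,"twist":0,"claw":0.3}
    - {"dx":0,"dy":0,"dz":12.7,"twist":0,"claw":0.3}
    - {"dx":0,"dy":0,"dz":12.7,"twist":0,"claw":0.3}
    - {"dx":0,"dy":0,"dz":12.7,"twist":0,"claw":-1}
    - {"dx":0,"dy":0,"dz":12.7,"twist":0,"claw":-1}
    - {"dx":0,"dy":0,"dz":12.7,"twist":0,"claw":-1}
    - {"dx":0,"dy":0,"dz":12.7,"twist":0,"claw":-1}
    - {"dx":0,"dy":0,"dz":12.7,"twist":0,"claw":-1}
    - {"dx":0,"dy":0,"dz":12.7,"twist":0,"claw":-1}
  newtons: 15

```text
time_s: 8.3
tool_pos: [0.5643, 0.036, 0.0681]
ee_rot: [3.14, -0.0, 1.491]
wrist_force: [0.5, 0.1, 6.5]
finger_gap: 0.382
grip_force: 15.0
```

Emit:
move_arm:
  moves:
    - {"dx":0,"dy":0,"dz":-1,"twist":0,"claw":-1}
    - {"dx":0,"dy":0,"dz":-3,"twist":0,"claw":-1}
    - {"dx":0,"dy":0,"dz":-6,"twist":0,"claw":-1}
    - {"dx":0,"dy":0,"dz":-8.5,"twist":0,"claw":-1}
    - {"dx":2,"dy":-0.5,"dz":-10.5,"twist":0,"claw":-1}
    - {"dx":5,"dy":-1.5,"dz":-11,"twist":0,"claw":-1}
    - {"dx":9,"dy":-2.5,"dz":-11,"twist":0,"claw":-1}
    - {"dx":13,"dy":-3.5,"dz":-11,"twist":0,"claw":-1}
    - {"dx":17,"dy":-4.5,"dz":-11,"twist":0,"claw":-1}
    - {"dx":21,"dy":-5.5,"dz":-11,"twist":0,"claw":-1}
    - {"dx":25,"dy":-6,"dz":-10,"twist":0,"claw":-1}
    - {"dx":27.5,"dy":-6.2,"dz":-8,"twist":0,"claw":-1}
    - {"dx":28.5,"dy":-6.2,"dz":-6,"twist":0,"claw":-1}
    - {"dx":28.5,"dy":-6.2,"dz":-3.5,"twist":0,"claw":-1}
    - {"dx":28.5,"dy":-6.2,"dz":-1.5,"twist":0,"claw":-1}
    - {"dx":28.5,"dy":-6.2,"dz":-0.5,"twist":0,"claw":-1}
    - {"dx":28.5,"dy":-6.2,"dz":0.1,"twist":0,"claw":-1}
    - {"dx":28.5,"dy":-6.2,"dz":0.3,"twist":0,"claw":-1}
    - {"dx":28.5,"dy":-6.2,"dz":0.3,"twist":0,"claw":-1}
    - {"dx":28.5,"dy":-6.2,"dz":0.3,"twist":0,"claw":-1}
  newtons: 15

```text
time_s: 10.3
tool_pos: [0.5251, 0.3254, 0.0652]
ee_rot: [3.14, -0.001, 1.491]
wrist_force: [1.0, -0.6, -0.7]
finger_gap: 0.378
grip_force: 15.0
```

Emit:
move_arm:
  moves:
    - {"dx":0,"dy":0,"dz":0.1,"twist":0,"claw":-1}
    - {"dx":0,"dy":0,"dz":0.1,"twist":0,"claw":0.3}
    - {"dx":0,"dy":0,"dz":0.1,"twist":0,"claw":0.3}
    - {"dx":0,"dy":0,"dz":0.1,"twist":0,"claw":0.3}
    - {"dx":0,"dy":0,"dz":0.1,"twist":0,"claw":0.3}
    - {"dx":0,"dy":0,"dz":-2,"twist":0,"claw":0.3}
    - {"dx":0,"dy":0,"dz":-6,"twist":0,"claw":0.3}
    - {"dx":0,"dy":0,"dz":-10,"twist":0,"claw":0.3}
    - {"dx":-4,"dy":0.7,"dz":-13,"twist":0,"claw":0.3}
    - {"dx":-9,"dy":1.7,"dz":-13,"twist":0,"claw":0.3}
    - {"dx":-13.5,"dy":2.7,"dz":-13,"twist":0,"claw":0.3}
    - {"dx":-18,"dy":3.7,"dz":-13,"twist":0,"claw":0.3}
    - {"dx":-22.5,"dy":4.7,"dz":-13,"twist":0,"claw":0.3}
    - {"dx":-27,"dy":5.5,"dz":-13,"twist":0,"claw":0.3}
    - {"dx":-31,"dy":6.2,"dz":-13,"twist":0,"claw":0.3}
    - {"dx":-33.5,"dy":6.4,"dz":-13,"twist":0,"claw":0.3}
    - {"dx":-34.4,"dy":6.4,"dz":-13,"twist":0,"claw":0.3}
    - {"dx":-34.4,"dy":6.4,"dz":-13,"twist":0,"claw":0.3}
    - {"dx":-34.4,"dy":6.4,"dz":-13,"twist":0,"claw":0.3}
  newtons: 15

```text
time_s: 12.2
tool_pos: [0.561, -0.0207, 0.1944]
ee_rot: [3.141, -0.001, 1.493]
wrist_force: [0.1, 0.3, -0.2]
finger_gap: 0.65
grip_force: 0.0
```

```bash
python3 - <<'E'
from h import *
s=sense();print(s["tool_pos"],s["ee_rot"])
w=eyes.read_camera("wrist");c=cam("wrist");cv2.imwrite("pics/w3.png",w[:,:,::-1])
for nm,lo,hi,z in(("blue",(105,150,60),(130,255,255),.007),("orange",(3,200,150),(14,255,255),.007),("case",(0,120,30),(4,255,200),.038)):
    m=mask(w,lo,hi,(230,0,420,300));k=big(m);p=ray("wrist",k,z,c);print(nm,len(k),cv2.minEnclosingCircle((p*1000).astype(np.float32)),rect(p))
for y0 in(220,):
    g=cv2.cvtColor(w,cv2.COLOR_RGB2GRAY);m=np.zeros_like(g);m[200:300,270:370]=(g[200:300,270:370]<50)*255
    k=big(m);e=cv2.minEnclosingCircle(k);print("lid",e,ray("wrist",e[0],.107,c))
E
```

```text
[ 0.56099947 -0.0207479   0.19440121] [ 3.14143418e+00 -1.42505547e-03  1.49346505e+00]
blue 179 ((569.3672485351562, 101.0975112915039), 26.722688674926758) (array([569. , 101.1]), array([52.1, 52.5]), 85.6)
orange 164 ((566.2047729492188, 37.01081085205078), 26.506446838378906) (array([565.9,  37. ]), array([52.1, 51.5]), 85.6)
case 29 ((622.2020263671875, 23.43926239013672), 4.6134538650512695) (array([622.2,  24.1]), array([8.6, 4.7]), 1.3)
lid ((316.76580810546875, 250.7658233642578), 27.988956451416016) [[ 0.56308679 -0.01973518]]
```

View pics/w3.png

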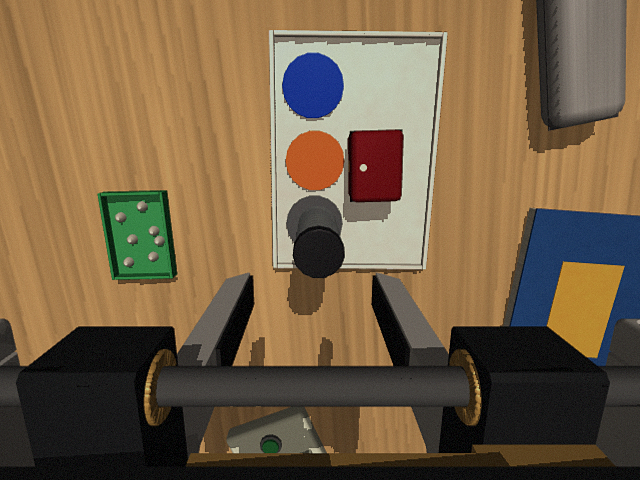

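The lid is at (317,251), i.e. (.563,-.020). The orange coaster at (315,160) is bare. I'll grip the caddy.

Emit:
move_arm:
  moves:
    - {"dx":0.1,"dy":0.1,"dz":4,"twist":0,"claw":0.3}
    - {"dx":0.1,"dy":0.1,"dz":8,"twist":0,"claw":0.3}
    - {"dx":0.1,"dy":0.1,"dz":11,"twist":0,"claw":0.3}
    - {"dx":0.1,"dy":0.1,"dz":12.2,"twist":0,"claw":0.3}
    - {"dx":0.1,"dy":0.1,"dz":12.7,"twist":0,"claw":0.3}
    - {"dx":0.1,"dy":0.1,"dz":12.7,"twist":0,"claw":0.3}
    - {"dx":0.1,"dy":0.1,"dz":12.7,"twist":0,"claw":-1}
    - {"dx":0.1,"dy":0.1,"dz":12.7,"twist":0,"claw":-1}
    - {"dx":0.1,"dy":0.1,"dz":12.7,"twist":0,"claw":-1}
    - {"dx":0.1,"dy":0.1,"dz":12.7,"twist":0,"claw":-1}
    - {"dx":0.1,"dy":0.1,"dz":12.7,"twist":0,"claw":-1}
    - {"dx":0.1,"dy":0.1,"dz":12.7,"twist":0,"claw":-1}
  newtons: 15

```text
time_s: 13.45
tool_pos: [0.5631, -0.022, 0.0681]
ee_rot: [3.139, -0.0, 1.491]
wrist_force: [0.8, -0.4, 5.4]
finger_gap: 0.389
grip_force: 15.0
```

Emit:
move_arm:
  moves:
    - {"dx":0,"dy":0,"dz":-1,"twist":0,"claw":-1}
    - {"dx":0,"dy":0,"dz":-3,"twist":0,"claw":-1}
    - {"dx":0,"dy":0,"dz":-6,"twist":0,"claw":-1}
    - {"dx":0,"dy":0,"dz":-8.5,"twist":0,"claw":-1}
    - {"dx":2,"dy":-1,"dz":-10.5,"twist":0,"claw":-1}
    - {"dx":5,"dy":-2.5,"dz":-11,"twist":0,"claw":-1}
    - {"dx":9,"dy":-4.5,"dz":-11,"twist":0,"claw":-1}
    - {"dx":13,"dy":-6.5,"dz":-11,"twist":0,"claw":-1}
    - {"dx":17,"dy":-8.5,"dz":-11,"twist":0,"claw":-1}
    - {"dx":21,"dy":-10.5,"dz":-11,"twist":0,"claw":-1}
    - {"dx":25,"dy":-12,"dz":-10,"twist":0,"claw":-1}
    - {"dx":28,"dy":-13,"dz":-8,"twist":0,"claw":-1}
    - {"dx":29.7,"dy":-13.2,"dz":-6,"twist":0,"claw":-1}
    - {"dx":29.7,"dy":-13.2,"dz":-3.5,"twist":0,"claw":-1}
    - {"dx":29.7,"dy":-13.2,"dz":-1.5,"twist":0,"claw":-1}
    - {"dx":29.7,"dy":-13.2,"dz":-0.5,"twist":0,"claw":-1}
    - {"dx":29.7,"dy":-13.2,"dz":0.1,"twist":0,"claw":-1}
    - {"dx":29.7,"dy":-13.2,"dz":0.3,"twist":0,"claw":-1}
    - {"dx":29.7,"dy":-13.2,"dz":0.3,"twist":0,"claw":-1}
    - {"dx":29.7,"dy":-13.2,"dz":0.3,"twist":0,"claw":-1}
  newtons: 15

```text
time_s: 15.45
tool_pos: [0.4546, 0.2848, 0.0651]
ee_rot: [3.14, -0.001, 1.491]
wrist_force: [0.0, -0.3, -0.9]
finger_gap: 0.384
grip_force: 15.0
```

Emit:
move_arm:
  moves:
    - {"dx":0,"dy":0,"dz":0.1,"twist":0,"claw":-1}
    - {"dx":0,"dy":0,"dz":0.1,"twist":0,"claw":0.3}
    - {"dx":0,"dy":0,"dz":0.1,"twist":0,"claw":0.3}
    - {"dx":0,"dy":0,"dz":0.1,"twist":0,"claw":0.3}
    - {"dx":0,"dy":0,"dz":0.1,"twist":0,"claw":0.3}
    - {"dx":0,"dy":0,"dz":-2,"twist":0,"claw":0.3}
    - {"dx":0,"dy":0,"dz":-6,"twist":0,"claw":0.3}
    - {"dx":0,"dy":0,"dz":-10,"twist":0,"claw":0.3}
    - {"dx":-4,"dy":1.5,"dz":-13,"twist":0,"claw":0.3}
    - {"dx":-8,"dy":4,"dz":-13,"twist":0,"claw":0.3}
    - {"dx":-12,"dy":7,"dz":-13,"twist":0,"claw":0.3}
    - {"dx":-16,"dy":10,"dz":-13,"twist":0,"claw":0.4}
    - {"dx":-19,"dy":13,"dz":-13,"twist":0,"claw":0.5}
    - {"dx":-22,"dy":16,"dz":-13,"twist":0,"claw":0.5}
    - {"dx":-23.5,"dy":17.8,"dz":-13,"twist":0,"claw":0.5}
    - {"dx":-24.1,"dy":18.3,"dz":-13,"twist":0,"claw":0.5}
    - {"dx":-24.1,"dy":18.3,"dz":-13,"twist":0,"claw":0.5}
    - {"dx":-24.1,"dy":18.3,"dz":-13,"twist":0,"claw":0.5}
  newtons: 15

```text
time_s: 17.25
tool_pos: [0.6162, 0.0317, 0.1942]
ee_rot: [-3.14, -0.001, 1.493]
wrist_force: [-0.9, 0.0, 1.1]
finger_gap: 0.75
grip_force: 0.0
```

```bash
python3 - <<'E'
from h import *
s=sense();print(s["tool_pos"],s["ee_rot"])
w=eyes.read_camera("wrist");c=cam("wrist");cv2.imwrite("pics/w4.png",w[:,:,::-1])
t=eyes.read_camera("top");cv2.imwrite("pics/top4.png",t[:,:,::-1])
h=cv2.cvtColor(w,cv2.COLOR_RGB2HSV);print(h[245,320],h[235,300])
m=mask(w,(0,120,40),(8,255,200),(230,150,400,330))|mask(w,(172,120,40),(180,255,200),(230,150,400,330));k=big(m);print(cv2.boundingRect(k));print("case",rect(ray("wrist",k,.038,c)))
cv2.imwrite("pics/m4.png",np.hstack([np.dstack([m]*3)[100:340,200:440],w[100:340,200:440,::-1],cv2.resize(t[150:310,50:210,::-1],(320,240))]))
E
```

```text
[0.61615274 0.03168362 0.1942029 ] [-3.14030553e+00 -9.66371465e-04  1.49337607e+00]
[178 198  99] [  7 109 141]
(291, 195, 51, 69)
case (array([618.2,  31.6]), array([61.7, 42.9]), 87.4)
```

View pics/m4.png

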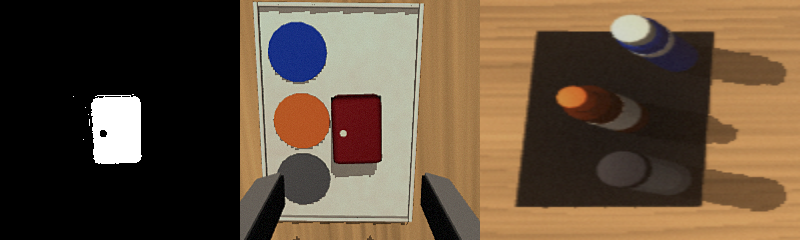

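The three stand upright on the mat in the top inset. The wrist inset shows the case at about (362,228) full-image, i.e. centre (.618,.0316), y at 87.4°, under the TCP. I'll grip it.

Emit:
move_arm:
  moves:
    - {"dx":0.1,"dy":0,"dz":4,"twist":-2,"claw":0.5}
    - {"dx":0.1,"dy":0,"dz":8,"twist":-2,"claw":0.5}
    - {"dx":0.1,"dy":0,"dz":11,"twist":-2,"claw":0.5}
    - {"dx":0.1,"dy":0,"dz":13.5,"twist":-2,"claw":0.5}
    - {"dx":0.1,"dy":0,"dz":15,"twist":-2,"claw":0.5}
    - {"dx":0.1,"dy":0,"dz":16.1,"twist":-2,"claw":0.5}
    - {"dx":0.1,"dy":0,"dz":16.1,"twist":-2,"claw":0.5}
    - {"dx":0.1,"dy":0,"dz":16.1,"twist":-2,"claw":0.5}
    - {"dx":0.1,"dy":0,"dz":16.1,"twist":-2,"claw":-1}
    - {"dx":0.1,"dy":0,"dz":16.1,"twist":-2,"claw":-1}
    - {"dx":0.1,"dy":0,"dz":16.1,"twist":-2,"claw":-1}
    - {"dx":0.1,"dy":0,"dz":16.1,"twist":-2,"claw":-1}
    - {"dx":0.1,"dy":0,"dz":16.1,"twist":-2,"claw":-1}
    - {"dx":0.1,"dy":0,"dz":16.1,"twist":-2,"claw":-1}
    - {"dx":0.1,"dy":0,"dz":16.1,"twist":-2,"claw":-1}
  newtons: 15

```text
time_s: 18.85
tool_pos: [0.6181, 0.0308, 0.0339]
ee_rot: [3.14, -0.0, 1.526]
wrist_force: [-0.7, -0.1, 5.1]
finger_gap: 0.468
grip_force: 15.0
```

Emit:
move_arm:
  moves:
    - {"dx":0,"dy":0,"dz":-1,"twist":0,"claw":-1}
    - {"dx":0,"dy":0,"dz":-3,"twist":0,"claw":-1}
    - {"dx":0,"dy":0,"dz":-6,"twist":0,"claw":-1}
    - {"dx":-2,"dy":-0.5,"dz":-8,"twist":-1,"claw":-1}
    - {"dx":-5,"dy":-1.5,"dz":-9,"twist":-3,"claw":-1}
    - {"dx":-9,"dy":-2.5,"dz":-9,"twist":-6,"claw":-1}
    - {"dx":-13,"dy":-3.5,"dz":-9,"twist":-9,"claw":-1}
    - {"dx":-17,"dy":-4.5,"dz":-9,"twist":-12,"claw":-1}
    - {"dx":-21,"dy":-5.5,"dz":-9,"twist":-15,"claw":-1}
    - {"dx":-25,"dy":-6.5,"dz":-9,"twist":-18,"claw":-1}
    - {"dx":-29,"dy":-7.5,"dz":-9,"twist":-20.5,"claw":-1}
    - {"dx":-33,"dy":-8,"dz":-9,"twist":-20.5,"claw":-1}
    - {"dx":-35,"dy":-8.3,"dz":-8.5,"twist":-20.5,"claw":-1}
    - {"dx":-36,"dy":-8.5,"dz":-8,"twist":-20.5,"claw":-1}
    - {"dx":-36,"dy":-8.5,"dz":-7,"twist":-20.5,"claw":-1}
    - {"dx":-36,"dy":-8.5,"dz":-6,"twist":-20.5,"claw":-1}
    - {"dx":-36,"dy":-8.5,"dz":-5,"twist":-20.5,"claw":-1}
    - {"dx":-36,"dy":-8.5,"dz":-4,"twist":-20.5,"claw":-1}
    - {"dx":-36,"dy":-8.5,"dz":-4,"twist":-20.5,"claw":-1}
    - {"dx":-36,"dy":-8.5,"dz":-4,"twist":-20.5,"claw":-1}
  newtons: 15

```text
time_s: 20.85
tool_pos: [0.5166, -0.3243, 0.073]
ee_rot: [-3.141, -0.001, 1.885]
wrist_force: [0.3, 0.3, -0.2]
finger_gap: 0.466
grip_force: 15.0
```

```bash
python3 - <<'E'
from h import *
s=sense();print(s["tool_pos"],s["ee_rot"])
a=eyes.read_camera("wrist")[:,:,::-1];b=eyes.read_camera("scene")[:,:,::-1]
cv2.imwrite("pics/d5.png",np.hstack([cv2.resize(a,(480,360)),cv2.resize(b[180:300,120:220],(300,360),interpolation=2)]))
E
```

```text
[ 0.51664866 -0.32432564  0.07297651] [-3.14133315e+00 -5.68250618e-04  1.88504877e+00]
```

View pics/d5.png

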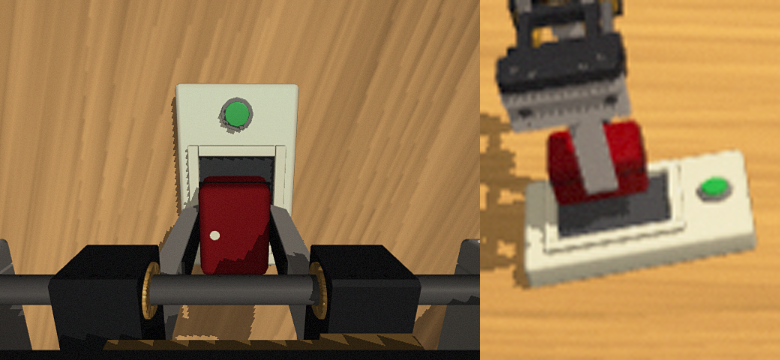

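The case hangs over the recess, aligned with the dock and centred between the rims. I'll lower it, release and back off.

Emit:
move_arm:
  moves:
    - {"dx":0,"dy":0,"dz":0.8,"twist":0,"claw":-1}
    - {"dx":0,"dy":0,"dz":1.5,"twist":0,"claw":-1}
    - {"dx":0,"dy":0,"dz":2,"twist":0,"claw":-1}
    - {"dx":0,"dy":0,"dz":2.2,"twist":0,"claw":-1}
    - {"dx":0,"dy":0,"dz":2.3,"twist":0,"claw":-1}
    - {"dx":0,"dy":0,"dz":2.3,"twist":0,"claw":-1}
    - {"dx":0,"dy":0,"dz":2.3,"twist":0,"claw":0.3}
    - {"dx":0,"dy":0,"dz":2.3,"twist":0,"claw":0.3}
    - {"dx":0,"dy":0,"dz":2.3,"twist":0,"claw":0.3}
    - {"dx":0,"dy":0,"dz":2.3,"twist":0,"claw":0.3}
    - {"dx":0,"dy":0,"dz":0,"twist":0,"claw":0.3}
    - {"dx":0,"dy":0,"dz":-4,"twist":0,"claw":0.3}
    - {"dx":0,"dy":0,"dz":-8,"twist":0,"claw":0.3}
    - {"dx":0,"dy":0,"dz":-12,"twist":0,"claw":0.3}
    - {"dx":0,"dy":0,"dz":-12,"twist":0,"claw":0.3}
    - {"dx":0,"dy":0,"dz":-12,"twist":0,"claw":0.3}
  newtons: 15

```text
time_s: 22.55
tool_pos: [0.5167, -0.3254, 0.1942]
ee_rot: [3.141, 0.002, 1.884]
wrist_force: [-0.3, -1.0, -0.5]
finger_gap: 0.652
grip_force: 0.0
```

```bash
python3 - <<'E'
from h import *
s=sense();print(s["tool_pos"],s["ee_rot"],s["wrist_force"])
w=eyes.read_camera("wrist");c=cam("wrist");t=eyes.read_camera("top")
b=(180,150,460,420)
k=big(mask(w,(0,120,40),(8,255,200),b)|mask(w,(172,120,40),(180,255,200),b));print("case",rect(ray("wrist",k,.054,c)))
S=eyes.read_camera("scene")
cv2.imwrite("pics/d6.png",np.hstack([cv2.resize(w[:,:,::-1],(400,300)),cv2.resize(S[200:290,120:220,::-1],(333,300),interpolation=2)]))
# objects on mat, top cam caps
for nm,lo,hi,box,z in [("spray",(0,0,120),(180,60,255),(150,140,205,180),.105),("drops",(3,200,170),(16,255,255),(80,190,170,240),.107)]:
    m=mask(t,lo,hi,box);e=cv2.minEnclosingCircle(big(m));print(nm,e,ray("top",e[0],z))
E
```

```text
[ 0.51669939 -0.32537126  0.19415624] [3.14061692e+00 1.71046893e-03 1.88381534e+00] [-0.26304489 -0.95754199 -0.50497532]
case (array([ 514.5, -324.5]), array([42.8, 58.9]), 18.0)Traceback (most recent call last):
  File "<stdin>", line 10, in <module>
  File "h.py", line 12, in big
    return max(cv2.findContours(m,cv2.RETR_EXTERNAL,cv2.CHAIN_APPROX_NONE)[0],key=cv2.contourArea)[:,0,:]
           ~~~^^^^^^^^^^^^^^^^^^^^^^^^^^^^^^^^^^^^^^^^^^^^^^^^^^^^^^^^^^^^^^^^^^^^^^^^^^^^^^^^^^^^
ValueError: max() iterable argument is empty
```

View pics/d6.png

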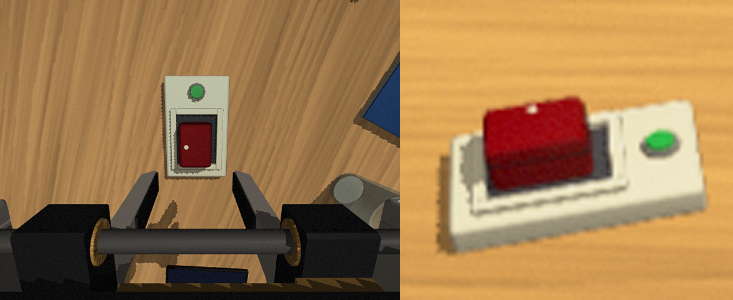

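The case lies in the recess and looks flat, but it may sit a few mm towards one end. I'll measure that numerically, and check the tilt from height cues.

```bash
python3 - <<'E'
from h import *
w=eyes.read_camera("wrist");c=cam("wrist")
k=big(mask(w,(45,80,40),(85,255,255),(280,110,350,180)));b=ray("wrist",k.mean(0),.027,c)[0];print("button",b)
k=big(mask(w,(0,0,130),(180,70,255),(240,100,390,300)));r=rect(ray("wrist",k,.02,c));print("dock",r)
a=np.deg2rad(17.95);u=np.array([-np.sin(a),np.cos(a)]);print("recess from button",b-.068*u)
m=mask(w,(0,0,0),(180,110,75),(270,175,355,285));k=big(m);print("recess",rect(ray("wrist",k,.02,c)),cv2.boundingRect(k))
K,R,t=cam("top");T=eyes.read_camera("top");
m=mask(T,(0,120,30),(8,255,255),(470,190,550,270))|mask(T,(172,120,30),(180,255,255),(470,190,550,270));print("case top",rect(ray("top",big(m),.054)),rect(ray("top",big(m),.045)))
cv2.imwrite("pics/m7.png",np.hstack([cv2.resize(w[100:300,240:400,::-1],(320,400)),cv2.resize(T[140:300,60:220,::-1],(400,400),interpolation=2)]))
E
```

```text
button [ 0.4959862  -0.25823717]
dock (array([ 512.3, -308. ]), array([ 90. , 146.9]), 17.9)
recess from button [ 0.51694291 -0.32292733]
recess (array([ 517. , -323.7]), array([59.4, 75.9]), 17.9) (283, 184, 67, 82)
case top (array([ 512.7, -319.4]), array([43.7, 71.1]), 18.1) (array([ 514.4, -323.7]), array([44.3, 72. ]), 18.1)
```

View pics/m7.png

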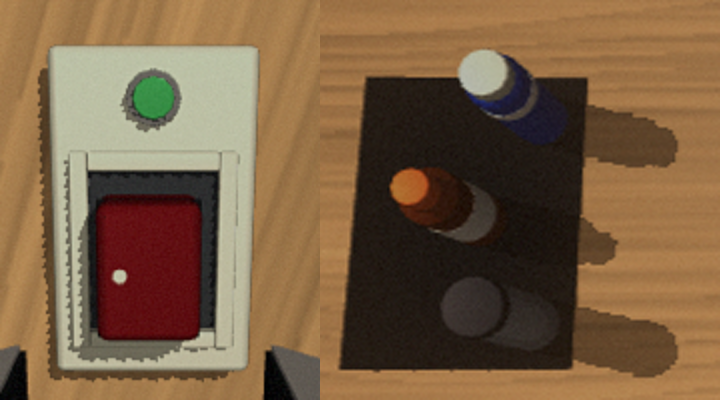

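Recess centre is (.517,-.3235) and the case is at (.5145,-.3245), under 3 mm off. Its apparent size matches lying flat at 54 mm top height. The three still stand on the mat in the top inset. Now back to the caddy.

Emit:
move_arm:
  moves:
    - {"dx":30,"dy":6.5,"dz":0,"twist":11,"claw":0.3}
    - {"dx":30,"dy":6.5,"dz":0,"twist":11,"claw":0.3}
    - {"dx":30,"dy":6.5,"dz":0,"twist":11,"claw":0.3}
    - {"dx":30,"dy":6.5,"dz":0,"twist":11,"claw":0.3}
    - {"dx":30,"dy":6.5,"dz":0,"twist":11,"claw":0.3}
    - {"dx":30,"dy":6.5,"dz":0,"twist":11,"claw":0.3}
    - {"dx":59.9,"dy":13,"dz":0,"twist":22.6,"claw":0.3}
    - {"dx":59.9,"dy":13,"dz":0,"twist":22.6,"claw":0.3}
    - {"dx":59.9,"dy":13,"dz":0,"twist":22.6,"claw":0.3}
    - {"dx":59.9,"dy":13,"dz":0,"twist":22.6,"claw":0.3}
    - {"dx":59.9,"dy":13,"dz":0,"twist":22.6,"claw":0.3}
    - {"dx":59.9,"dy":13,"dz":0,"twist":22.6,"claw":0.3}
    - {"dx":59.9,"dy":13,"dz":0,"twist":22.6,"claw":0.3}
    - {"dx":59.9,"dy":13,"dz":0,"twist":22.6,"claw":0.3}
    - {"dx":59.9,"dy":13,"dz":0,"twist":22.6,"claw":0.3}
    - {"dx":59.9,"dy":13,"dz":0,"twist":22.6,"claw":0.3}
    - {"dx":59.9,"dy":13,"dz":0,"twist":22.6,"claw":0.3}
  newtons: 15

```text
time_s: 24.5
tool_pos: [0.4562, 0.2826, 0.1932]
ee_rot: [3.142, 0.001, 1.486]
wrist_force: [0.8, -0.2, -0.1]
finger_gap: 0.652
grip_force: 0.0
```

```bash
python3 - <<'E'
from h import *
s=sense();print(s["tool_pos"],s["ee_rot"])
w=eyes.read_camera("wrist");cv2.imwrite("pics/w8.png",w[:,:,::-1])
K,R,t=cam("wrist")
for p in([.455,.285,.103],[.525,.3255,.107],[.595,.285,.105]):
    q=K@(R@np.array(p)+t);print((q/q[2])[:2])
E
```

```text
[0.45623655 0.28256042 0.19315171] [3.14157047e+00 1.30280013e-03 1.48631989e+00]
[311.95520673 247.7735644 ]
[412.35485528 182.11702689]
[514.34852851 232.09845415]
```

View pics/w8.png

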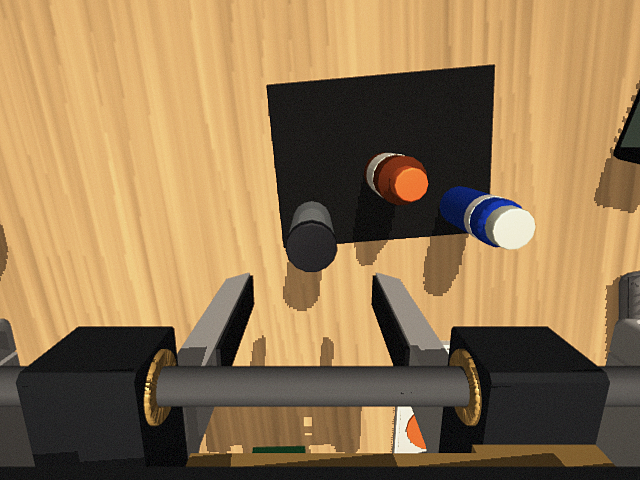

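Caddy lid at (312,246), drops cap at (410,184), spray cap at (512,228), all within 4 px of prediction. I'll grip the caddy.

Emit:
move_arm:
  moves:
    - {"dx":0,"dy":0,"dz":4,"twist":0,"claw":0.3}
    - {"dx":0,"dy":0,"dz":8,"twist":0,"claw":0.3}
    - {"dx":0,"dy":0,"dz":11,"twist":0,"claw":0.3}
    - {"dx":0,"dy":0,"dz":12.3,"twist":0,"claw":0.3}
    - {"dx":0,"dy":0,"dz":12.9,"twist":0,"claw":0.3}
    - {"dx":0,"dy":0,"dz":12.9,"twist":0,"claw":0.3}
    - {"dx":0,"dy":0,"dz":12.9,"twist":0,"claw":-1}
    - {"dx":0,"dy":0,"dz":12.9,"twist":0,"claw":-1}
    - {"dx":0,"dy":0,"dz":12.9,"twist":0,"claw":-1}
    - {"dx":0,"dy":0,"dz":12.9,"twist":0,"claw":-1}
    - {"dx":0,"dy":0,"dz":12.9,"twist":0,"claw":-1}
    - {"dx":0,"dy":0,"dz":12.9,"twist":0,"claw":-1}
  newtons: 15

```text
time_s: 25.75
tool_pos: [0.456, 0.2853, 0.0651]
ee_rot: [3.14, -0.001, 1.49]
wrist_force: [-1.0, -0.6, 6.8]
finger_gap: 0.386
grip_force: 15.0
```

Emit:
move_arm:
  moves:
    - {"dx":0,"dy":0,"dz":-1,"twist":0,"claw":-1}
    - {"dx":0,"dy":0,"dz":-3,"twist":0,"claw":-1}
    - {"dx":0,"dy":0,"dz":-5.5,"twist":0,"claw":-1}
    - {"dx":-2,"dy":1,"dz":-7,"twist":0,"claw":-1}
    - {"dx":-5,"dy":2.5,"dz":-7.5,"twist":0,"claw":-1}
    - {"dx":-9,"dy":4.5,"dz":-7.5,"twist":0,"claw":-1}
    - {"dx":-13,"dy":6.5,"dz":-7.5,"twist":0,"claw":-1}
    - {"dx":-17,"dy":8.5,"dz":-7.5,"twist":0,"claw":-1}
    - {"dx":-21,"dy":10.5,"dz":-7.5,"twist":0,"claw":-1}
    - {"dx":-25,"dy":12,"dz":-7.5,"twist":0,"claw":-1}
    - {"dx":-28,"dy":12.8,"dz":-7,"twist":0,"claw":-1}
    - {"dx":-29.9,"dy":13,"dz":-6,"twist":0,"claw":-1}
    - {"dx":-29.9,"dy":13,"dz":-4,"twist":0,"claw":-1}
    - {"dx":-29.9,"dy":13,"dz":-2.5,"twist":0,"claw":-1}
    - {"dx":-29.9,"dy":13,"dz":-1.5,"twist":0,"claw":-1}
    - {"dx":-29.9,"dy":13,"dz":-0.8,"twist":0,"claw":-1}
    - {"dx":-29.9,"dy":13,"dz":-0.5,"twist":0,"claw":-1}
    - {"dx":-29.9,"dy":13,"dz":-0.5,"twist":0,"claw":-1}
    - {"dx":-29.9,"dy":13,"dz":-0.4,"twist":0,"claw":-1}
    - {"dx":-29.9,"dy":13,"dz":-0.4,"twist":0,"claw":-1}
  newtons: 15

```text
time_s: 27.75
tool_pos: [0.5614, -0.0233, 0.0691]
ee_rot: [3.14, -0.0, 1.49]
wrist_force: [-1.5, 0.0, 3.5]
finger_gap: 0.389
grip_force: 15.0
```

Emit:
move_arm:
  moves:
    - {"dx":0,"dy":0,"dz":0,"twist":0,"claw":0.3}
    - {"dx":0,"dy":0,"dz":0,"twist":0,"claw":0.3}
    - {"dx":0,"dy":0,"dz":0,"twist":0,"claw":0.3}
    - {"dx":0,"dy":0,"dz":0,"twist":0,"claw":0.3}
    - {"dx":0,"dy":0,"dz":-2,"twist":0,"claw":0.3}
    - {"dx":0,"dy":0,"dz":-6,"twist":0,"claw":0.3}
    - {"dx":0,"dy":0,"dz":-10,"twist":0,"claw":0.3}
    - {"dx":4,"dy":-0.7,"dz":-12.6,"twist":0,"claw":0.3}
    - {"dx":8.5,"dy":-1.7,"dz":-12.6,"twist":0,"claw":0.3}
    - {"dx":13,"dy":-2.7,"dz":-12.6,"twist":0,"claw":0.3}
    - {"dx":17.5,"dy":-3.7,"dz":-12.6,"twist":0,"claw":0.3}
    - {"dx":22,"dy":-4.7,"dz":-12.6,"twist":0,"claw":0.3}
    - {"dx":26.5,"dy":-5.5,"dz":-12.6,"twist":0,"claw":0.3}
    - {"dx":31,"dy":-6.2,"dz":-12.6,"twist":0,"claw":0.3}
    - {"dx":33.5,"dy":-6.4,"dz":-12.6,"twist":0,"claw":0.3}
    - {"dx":34.5,"dy":-6.4,"dz":-12.6,"twist":0,"claw":0.3}
    - {"dx":34.5,"dy":-6.4,"dz":-12.6,"twist":0,"claw":0.3}
    - {"dx":34.5,"dy":-6.4,"dz":-12.6,"twist":0,"claw":0.3}
  newtons: 15

```text
time_s: 29.55
tool_pos: [0.5256, 0.323, 0.1939]
ee_rot: [-3.142, 0.002, 1.488]
wrist_force: [0.8, 0.1, 0.4]
finger_gap: 0.649
grip_force: 0.0
```

Emit:
move_arm:
  moves:
    - {"dx":0,"dy":0,"dz":4,"twist":0,"claw":0.3}
    - {"dx":0,"dy":0,"dz":8,"twist":0,"claw":0.3}
    - {"dx":0,"dy":0,"dz":11,"twist":0,"claw":0.3}
    - {"dx":0,"dy":0,"dz":12.4,"twist":0,"claw":0.3}
    - {"dx":0,"dy":0,"dz":13,"twist":0,"claw":0.3}
    - {"dx":0,"dy":0,"dz":13,"twist":0,"claw":0.3}
    - {"dx":0,"dy":0,"dz":13,"twist":0,"claw":-1}
    - {"dx":0,"dy":0,"dz":13,"twist":0,"claw":-1}
    - {"dx":0,"dy":0,"dz":13,"twist":0,"claw":-1}
    - {"dx":0,"dy":0,"dz":13,"twist":0,"claw":-1}
    - {"dx":0,"dy":0,"dz":13,"twist":0,"claw":-1}
    - {"dx":0,"dy":0,"dz":13,"twist":0,"claw":-1}
  newtons: 15

```text
time_s: 30.75
tool_pos: [0.5255, 0.3257, 0.0652]
ee_rot: [3.14, -0.001, 1.49]
wrist_force: [-1.7, -0.2, 5.5]
finger_gap: 0.383
grip_force: 15.0
```

Emit:
move_arm:
  moves:
    - {"dx":0,"dy":0,"dz":-1,"twist":0,"claw":-1}
    - {"dx":0,"dy":0,"dz":-3,"twist":0,"claw":-1}
    - {"dx":0,"dy":0,"dz":-6,"twist":0,"claw":-1}
    - {"dx":0,"dy":0,"dz":-9,"twist":0,"claw":-1}
    - {"dx":-2,"dy":0,"dz":-10.5,"twist":0,"claw":-1}
    - {"dx":-6,"dy":0.5,"dz":-11,"twist":0,"claw":-1}
    - {"dx":-10,"dy":1.5,"dz":-11,"twist":0,"claw":-1}
    - {"dx":-14,"dy":2.5,"dz":-11,"twist":0,"claw":-1}
    - {"dx":-18,"dy":3.8,"dz":-11,"twist":0,"claw":-1}
    - {"dx":-22,"dy":5,"dz":-11,"twist":0,"claw":-1}
    - {"dx":-26,"dy":6,"dz":-10,"twist":0,"claw":-1}
    - {"dx":-28.4,"dy":6.2,"dz":-8,"twist":0,"claw":-1}
    - {"dx":-28.4,"dy":6.2,"dz":-5.5,"twist":0,"claw":-1}
    - {"dx":-28.4,"dy":6.2,"dz":-3.5,"twist":0,"claw":-1}
    - {"dx":-28.4,"dy":6.2,"dz":-2,"twist":0,"claw":-1}
    - {"dx":-28.4,"dy":6.2,"dz":-1,"twist":0,"claw":-1}
    - {"dx":-28.4,"dy":6.2,"dz":-0.5,"twist":0,"claw":-1}
    - {"dx":-28.4,"dy":6.2,"dz":-0.5,"twist":0,"claw":-1}
    - {"dx":-28.4,"dy":6.2,"dz":-0.4,"twist":0,"claw":-1}
    - {"dx":-28.4,"dy":6.2,"dz":-0.4,"twist":0,"claw":-1}
  newtons: 15

```text
time_s: 32.75
tool_pos: [0.5644, 0.0374, 0.0688]
ee_rot: [3.14, -0.0, 1.49]
wrist_force: [0.2, -0.2, -0.9]
finger_gap: 0.379
grip_force: 15.0
```

Emit:
move_arm:
  moves:
    - {"dx":0,"dy":0,"dz":0,"twist":0,"claw":0.3}
    - {"dx":0,"dy":0,"dz":0,"twist":0,"claw":0.3}
    - {"dx":0,"dy":0,"dz":0,"twist":0,"claw":0.3}
    - {"dx":0,"dy":0,"dz":0,"twist":0,"claw":0.3}
    - {"dx":0,"dy":0,"dz":-2,"twist":0,"claw":0.3}
    - {"dx":0,"dy":0,"dz":-6,"twist":0,"claw":0.3}
    - {"dx":0,"dy":0,"dz":-10,"twist":0,"claw":0.3}
    - {"dx":4,"dy":0.1,"dz":-12.6,"twist":0,"claw":0.3}
    - {"dx":8.5,"dy":0.3,"dz":-12.6,"twist":0,"claw":0.3}
    - {"dx":13,"dy":0.5,"dz":-12.6,"twist":0,"claw":0.3}
    - {"dx":17.5,"dy":0.7,"dz":-12.6,"twist":0,"claw":0.3}
    - {"dx":22,"dy":0.9,"dz":-12.6,"twist":0,"claw":0.3}
    - {"dx":24.5,"dy":1,"dz":-12.6,"twist":0,"claw":0.3}
    - {"dx":25,"dy":1,"dz":-12.6,"twist":0,"claw":0.3}
    - {"dx":25,"dy":1,"dz":-12.6,"twist":0,"claw":0.3}
    - {"dx":25,"dy":1,"dz":-12.6,"twist":0,"claw":0.3}
  newtons: 15

```text
time_s: 34.35
tool_pos: [0.5944, 0.2832, 0.194]
ee_rot: [-3.141, 0.002, 1.488]
wrist_force: [-0.2, 0.3, -0.4]
finger_gap: 0.647
grip_force: 0.0
```

Emit:
move_arm:
  moves:
    - {"dx":0,"dy":0,"dz":4,"twist":0,"claw":0.3}
    - {"dx":0,"dy":0,"dz":8,"twist":0,"claw":0.3}
    - {"dx":0,"dy":0,"dz":11,"twist":0,"claw":0.3}
    - {"dx":0,"dy":0,"dz":12.4,"twist":0,"claw":0.3}
    - {"dx":0,"dy":0,"dz":13,"twist":0,"claw":0.3}
    - {"dx":0,"dy":0,"dz":13,"twist":0,"claw":0.3}
    - {"dx":0,"dy":0,"dz":13,"twist":0,"claw":-1}
    - {"dx":0,"dy":0,"dz":13,"twist":0,"claw":-1}
    - {"dx":0,"dy":0,"dz":13,"twist":0,"claw":-1}
    - {"dx":0,"dy":0,"dz":13,"twist":0,"claw":-1}
    - {"dx":0,"dy":0,"dz":13,"twist":0,"claw":-1}
    - {"dx":0,"dy":0,"dz":13,"twist":0,"claw":-1}
  newtons: 15

```text
time_s: 35.55
tool_pos: [0.5947, 0.286, 0.0652]
ee_rot: [3.14, -0.001, 1.49]
wrist_force: [-0.1, 0.6, 7.1]
finger_gap: 0.378
grip_force: 15.0
```

Emit:
move_arm:
  moves:
    - {"dx":0,"dy":0,"dz":-1,"twist":0,"claw":-1}
    - {"dx":0,"dy":0,"dz":-3,"twist":0,"claw":-1}
    - {"dx":0,"dy":0,"dz":-5.5,"twist":0,"claw":-1}
    - {"dx":-2,"dy":-0.1,"dz":-7,"twist":0,"claw":-1}
    - {"dx":-5,"dy":-0.3,"dz":-7.5,"twist":0,"claw":-1}
    - {"dx":-8,"dy":-0.5,"dz":-7.5,"twist":0,"claw":-1}
    - {"dx":-11,"dy":-0.7,"dz":-7.5,"twist":0,"claw":-1}
    - {"dx":-14,"dy":-0.9,"dz":-7.5,"twist":0,"claw":-1}
    - {"dx":-17,"dy":-1.1,"dz":-7,"twist":0,"claw":-1}
    - {"dx":-18.8,"dy":-1.1,"dz":-6,"twist":0,"claw":-1}
    - {"dx":-18.8,"dy":-1.1,"dz":-4,"twist":0,"claw":-1}
    - {"dx":-18.8,"dy":-1.1,"dz":-2.5,"twist":0,"claw":-1}
    - {"dx":-18.8,"dy":-1.1,"dz":-1.5,"twist":0,"claw":-1}
    - {"dx":-18.8,"dy":-1.1,"dz":-0.8,"twist":0,"claw":-1}
    - {"dx":-18.8,"dy":-1.1,"dz":-0.5,"twist":0,"claw":-1}
    - {"dx":-18.8,"dy":-1.1,"dz":-0.5,"twist":0,"claw":-1}
    - {"dx":-18.8,"dy":-1.1,"dz":-0.4,"twist":0,"claw":-1}
    - {"dx":-18.8,"dy":-1.1,"dz":-0.4,"twist":0,"claw":-1}
  newtons: 15

```text
time_s: 37.35
tool_pos: [0.5684, 0.0996, 0.069]
ee_rot: [3.14, -0.001, 1.49]
wrist_force: [-1.4, -0.5, 3.0]
finger_gap: 0.376
grip_force: 15.0
```

Emit:
move_arm:
  moves:
    - {"dx":0,"dy":0,"dz":0,"twist":0,"claw":0.3}
    - {"dx":0,"dy":0,"dz":0,"twist":0,"claw":0.3}
    - {"dx":0,"dy":0,"dz":0,"twist":0,"claw":0.3}
    - {"dx":0,"dy":0,"dz":0,"twist":0,"claw":0.3}
    - {"dx":0,"dy":0,"dz":-2,"twist":0,"claw":0.3}
    - {"dx":0,"dy":0,"dz":-6,"twist":0,"claw":0.3}
    - {"dx":0,"dy":0,"dz":-10,"twist":0,"claw":0.3}
    - {"dx":0,"dy":0,"dz":-14,"twist":0,"claw":0.3}
    - {"dx":-5,"dy":0,"dz":-17,"twist":0,"claw":0.3}
    - {"dx":-10,"dy":0,"dz":-17,"twist":0,"claw":0.3}
    - {"dx":-15,"dy":0,"dz":-17,"twist":0,"claw":0.3}
    - {"dx":-19,"dy":0,"dz":-17,"twist":0,"claw":0.3}
    - {"dx":-20,"dy":0,"dz":-17,"twist":0,"claw":0.3}
    - {"dx":-20,"dy":0,"dz":-17,"twist":0,"claw":0.3}
    - {"dx":-20,"dy":0,"dz":-17,"twist":0,"claw":0.3}
  newtons: 15

```text
time_s: 38.85
tool_pos: [0.5518, -0.0983, 0.2383]
ee_rot: [3.141, -0.002, 1.491]
wrist_force: [0.7, 0.6, 0.4]
finger_gap: 0.652
grip_force: 0.0
```

```bash
python3 - <<'E'
from h import *
s=sense();print(s["tool_pos"],s["wrist_force"])
w=eyes.read_camera("wrist");S=eyes.read_camera("scene")
cv2.imwrite("pics/f9.png",np.hstack([w[:300,200:450,::-1],cv2.resize(S[200:330,125:405,::-1],(538,300),interpolation=2)]))
E
```

```text
[ 0.55184369 -0.09828933  0.23833343] [0.65903292 0.56451014 0.41347529]
```

View pics/f9.png

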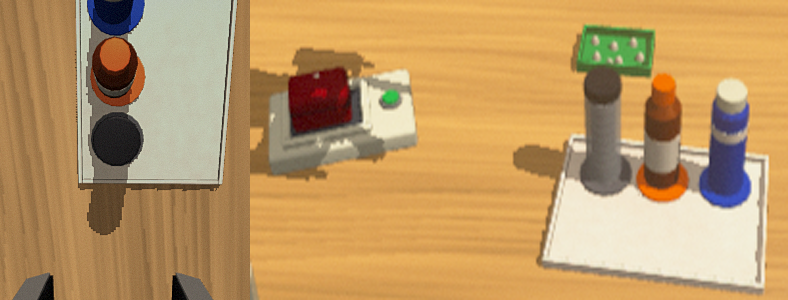

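All three stand upright, centred on their own coasters. In the scene inset they are at about (605,190), (662,183) and (725,188). The case lies in the dock at (320,105) and the dome tray looks unmoved. I'll hand in.

```bash
python3 -c "
from bench import workorder
print(workorder.hand_in())"
```

```text
the job is handed in; nothing more can be done
None
```

I handed the job in after about 39 s of robot time: the case lies flat in the dock, and the caddy, drops and spray stand on their own coasters. The last camera check looked right and the dome tray looked unmoved, but the hand-in returned no verdict.

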